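Fit the crank to the stall's hand mill

TASK

Fit the loose crank back onto the hand mill: put its hub over the spindle, turn it until the teeth inside find the gear, and let it down fully home, without forcing it. Then use the crank to turn the mill at least a quarter turn clockwise (seen from above) to prove that it drives, and leave the crank sitting flat and fully home; leave the other things on the counter where they are.

Things in the scene. Friction and masses are not known exactly. Their poses are not given: they have to be found in the camera images.
- crank_grip (a point): Centre of the loose steel crank's grip block, a flat-sided block on top of the hub, on its axis: 40 mm long (x), 24 mm thick (y), 42 mm high (z, the hub's axis, up at the start). This point is 67 mm above the hub's underside, 21 mm below the block's top. Below the block the hub is 68 mm across. Turning it by this block is fine.
- crank: The whole crank, about 0.5 kg, standing flat on the counter, hub down. Origin: centre of the hub's underside; z up the axis. Hub 68 mm across, 46 mm high, open below: six inner teeth (60 degrees apart, the first 30 degrees from x, 7.5 mm wide, 14 mm high) round the rim, and above them a blind bore 20.8 mm across, up to 42 mm above the underside.
- crank_knob (a point): Centre of the crank's upright round wooden handle, 24 mm across, 50 mm high, at the end of a flat arm 22 mm wide that runs from the hub along the crank's x. The handle stands 95 mm from the hub's axis; this point is 70 mm above the hub's underside, the arm's top 42 mm above it.
- mill: Hand mill, fixed to the counter: aluminium drum 132 mm across on a foot 190 x 150 mm, an upright geared spindle on top. Origin: centre of its underside, on the spindle axis. Feed funnel on its +x side, 118 mm from the axis, 92 mm across, rim 143 mm above the counter; chute on its -x side.
- mill_seat (a point): On the spindle axis, at the round flat seat (76 mm across, 130 mm above the counter) on which the hub's underside rests when home; the crank's grip centre is then 67 mm above this point, and 79 mm while teeth stand on teeth. The teeth pass only within about 5 degrees of the right angle, found every 60 degrees; the gear's angle at the start varies and is not reported: find it by touch.
- gear_pin (a point): Tip of the plain round guide pin on the spindle axis, 42 mm above the seat; 18 mm across, its last 6 mm tapered to 6 mm; the hub's bore has about 1.4 mm play round it. At its foot is the star gear: six radial teeth, 52 mm across, each 7.5 mm wide, tops 12 mm above the seat.
- drive (a joint): How far the spindle (gear and seat together) has been turned since the start, rad; 0 at the start whatever the gear's angle, growing clockwise seen from above, no end stops. Stiff: it needs about 0.45 N m, so it stands still while the hub is turned on top of its teeth under light pressure (below about 10 N), and stays where it is left.
- tumbler: Bystander, not part of the job: glass tumbler, 64 mm across, 85 mm tall; origin at the centre of its underside.
- milk_can: Bystander, not part of the job: tin can with a paper label, 72 mm across, 82 mm tall; origin at the centre of its underside.
- bowl: Bystander, not part of the job: white ceramic bowl, 110 mm across, 45 mm tall; origin at the centre of its underside.
- jar: Bystander, not part of the job: amber glass jar with lid, 90 mm across, 150 mm tall; origin at the centre of its underside.
- carton: Bystander, not part of the job: cardboard carton 60 x 100 x 50 mm; origin at the centre of its underside.
- sauce: Bystander, not part of the job: green glass bottle, 62 mm across, 170 mm tall; origin at the centre of its underside.
- spoon: Bystander, not part of the job: metal spoon lying flat, about 180 mm long; the origin lies on it near its middle.
Things that resemble listed ones, but are neither listed nor needed, are in the scene too. What is shaped like the crank but blue, pink or turquoise is not meant.

How it is judged:
By the outcome, as a careful person would: the job done as asked, in the order asked, and still so for the second after the job is handed in, with the robot touching nothing.
It also fails if it takes over 64 s, if anything falls off the work surface, if the arm or the gripper's body presses on something with over 40 N, if the wrist force passes 120 N, or if a joint passes its speed limit or range.

ROBOT

A 7-joint arm with a two-finger parallel gripper is mounted at the origin on the work surface. World frame = base frame: x ahead of the robot, y to its left, z up, the work surface at z = 0. Lengths are in m, angles in rad, forces in N, time in s.
With the tool pointing down it reaches from about 0.4 to 0.85 m from the base axis. Payload 10.4 kg.
Tool frame: the origin (TCP) lies midway between the tips of the shut fingers; the grasp point (between the pads) lies 19 mm behind it (r.grasp_offset is the distance from the TCP to the grasp point, in m); x points along the fingers, y is the direction in which the jaws open and shut, and the axes are right-handed (so a half turn about x gives the same grasp; the last joint's range is limited). The gripper opens to 87 mm and grips with 3 to 60 N. Pads are 19 mm wide; open, the fingers measure 117 mm over their backs; the gripper's body (75 mm by 190 mm) begins 51 mm behind the grasp point.
Start: joints at [-1.236, 0.332, -0.065, 1.46, 0.022, 1.35, -0.088], TCP at [0.219, 0.585, 0.223] pointing down, gripper open.
Joint ranges: [-2.6, 2.6], [-0.5, 2.12], [-1.47, 1.34], [0.16, 2.42], [-1.27, 4.41], [0.06, 2.06], [-2.6, 2.6]. Speed limits (rad/s): [2.22, 2.22, 2.79, 2.79, 3.14, 3.14, 3.14].

INTERFACE

Orientations are given as a unit quaternion [x, y, z, w].
In Python, from bench import r, vision, close_job gives the robot as it stands. The module is installed in compiled form; this text tells all that it offers.
- The arm moves only by the shell command python3 -m pendant 'ROWS' [OPENING] [FORCE]. ROWS is text: rows parted by semicolons, each of 6 numbers parted by spaces: the shift along the tool's x, y, z in units of 0.25 m (1.0 is 0.25 m), then the turn, a rotation vector about the tool's x, y, z in units of 1.5 rad (1.0 is 1.5 rad). A call has 1 to 8 rows; each row is the pose to reach, as a shift and turn from the pose commanded when the call began, along the tool's axes at that moment; what a row does not reach only later rows make up. A row lasts 1/10 s, in which the tool goes at most 50 mm and 8.59 degrees, less where a joint would pass 70% of its speed; a pose out of reach is approached as far as the arm can. A call with a number of a shift or a turn outside -1 to 1 is refused whole. A call with a gripper value outside its range is refused whole. OPENING is the gripper command: -1 is shut, 1 is fully open, values between are in proportion, set as the call begins (- or left out, the last holds). The fingers move at their own pace and stop on an object; FORCE is the grip in N (left out, the last holds). Time passes only in rows, so rows that repeat a pose let the fingers close. It gives the time, the measured TCP pose, the force and the opening at its end, in the units of the state.
- r.read_state(): the state, without advancing time (a new reading comes with each control period).
- vision.camera(name): name is "scene" or "top"; returns (picture, depth): 480x640x3 uint8, blue, green, red; 480x640 float32, m along the optical axis (not along the pixel's ray), 0 where there is no reading.
- vision.get_calibration(name): a dict with "camera_matrix" (3x3 intrinsics, pixels), "rvec" (rotation vector, rad) and "tvec" (3), from world to camera coordinates, as OpenCV has them. Camera axes: x right, y down, z forward; pixel columns grow to the right and rows downward; lengths in m; the calibration is good to about 2 mm. A picture is of the moment at which its call begins. get_calibration takes no time and is no camera call.
- close_job(): hands the job in, once; it reports no verdict.
The state is a dict: "time": time; "joint_positions": joint angles; "joint_vel": joint speeds; "joint_torque": joint torques, N m; "ee_pos": TCP position; "eef_rot": TCP orientation; "ft_force": force on the tool from outside, world axes, zero at the start; "torque": the same for the moment, N m; "width": finger opening in m.
Only numpy, scipy, OpenCV 4.12 (cv2) and the standard library are available. Lean on these libraries where they do the work, as an engineer would, in place of code of your own. Each camera call takes 0.05 s, during which the arm holds its last target. There are 200 camera calls.

## Working session

There is one attempt and no reset: what is moved stays moved. The work goes in short steps, Python scripts to look and compute and a shell command to move; the robot and the scene stay as the last step left them, time stands still between calls to the robot, and variables do not carry over. Pictures are saved under pics/ and viewed, about 8 in all and at most 12, crops included, and the job is handed in when it is done.

```bash
mkdir -p pics; ls; cat > look.py <<'E'
from bench import r, vision
import cv2, numpy as np, sys
from scipy.spatial.transform import Rotation as R
def grab(n):
    p,d=vision.camera(n); return p,d
def pts(n,d):
    c=vision.get_calibration(n); K=np.array(c["camera_matrix"]); Rm=cv2.Rodrigues(np.array(c["rvec"],float))[0]; t=np.array(c["tvec"],float).reshape(3)
    v,u=np.mgrid[0:480,0:640]
    P=np.stack([(u-K[0,2])/K[0,0]*d,(v-K[1,2])/K[1,1]*d,d],-1)
    return (P-t)@Rm   # world
E
python3 - <<'E'
from look import *
for n in("top","scene"):
    p,d=grab(n); cv2.imwrite(f"pics/{n}1.png",p); np.save(n+"1.npy",d); c=vision.get_calibration(n); print(n,c)
s=r.read_state(); print(s, R.from_quat(s["eef_rot"]).as_matrix(), r.grasp_offset)
E
```

```text
pics
top {'camera_matrix': array([[483.61396137,   0.        , 318.75944676],
       [  0.        , 483.61396137, 235.17324942],
       [  0.        ,   0.        ,   1.        ]]), 'rvec': array([ 2.13258825, -2.13148178,  0.21097441]), 'tvec': array([-0.01833946,  0.55833657,  1.38145245])}
scene {'camera_matrix': array([[480.07615276,   0.        , 312.85746459],
       [  0.        , 480.07615276, 238.51806081],
       [  0.        ,   0.        ,   1.        ]]), 'rvec': array([ 1.67538249,  2.10555633, -0.64898788]), 'tvec': array([ 0.10079379, -0.3590921 ,  1.71741165])}
{'time': 0.1, 'joint_positions': array([-1.23561534,  0.33280702, -0.06471674,  1.46082733,  0.02164615,
        1.34988591, -0.08846545]), 'joint_vel': array([ 0.00038634, -0.00136611, -0.00044034, -0.00156313,  0.00058536,
        0.00010874,  0.00076243]), 'joint_torque': array([ 6.62640523e-04, -6.24542356e+01,  2.39705475e-02, -3.90712523e+01,
       -6.15226175e-02,  3.66289623e-02,  8.97117116e-05]), 'ee_pos': array([0.21876563, 0.58511279, 0.22184891]), 'eef_rot': array([ 0.12536071,  0.69587212, -0.12622637,  0.69578271]), 'ft_force': array([-0.01819161, -0.17520355, -0.59532436]), 'torque': array([ 0.01898202, -0.03787326,  0.0151374 ]), 'width': 0.0870097799617375} [[-3.42212528e-04  3.50122307e-01  9.36703930e-01]
 [-1.18220824e-03  9.36703189e-01 -3.50122461e-01]
 [-9.99999243e-01 -1.22719539e-03  9.33659088e-05]] 0.0187
```

View pics/top1.png

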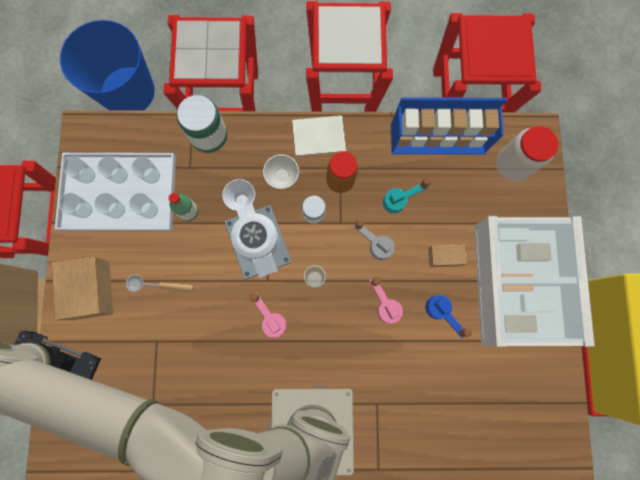

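View pics/scene1.png

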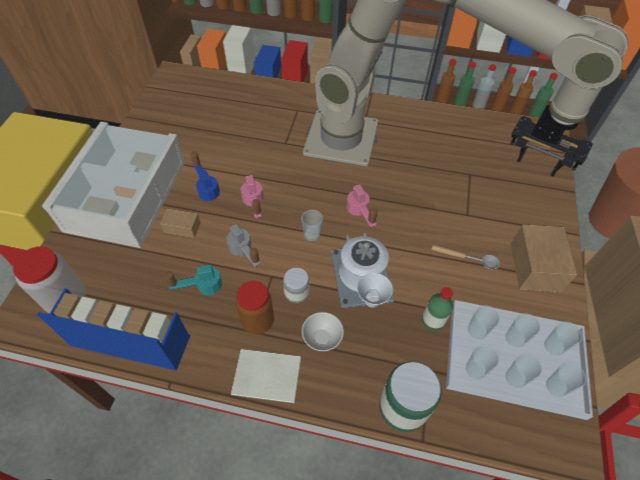

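The top view shows the steel crank's hub at about (381,246) with its knob at about (360,227). The mill spindle is at about (253,235) and its funnel at (238,195). Next I measure both from depth.

```bash
python3 - <<'E'
from look import *
p=cv2.imread("pics/top1.png"); d=np.load("top1.npy"); P=pts("top",d); Z=P[...,2]
np.set_printoptions(precision=4,suppress=True)
def box(m,x0,x1,y0,y1):
    o=np.zeros_like(m); o[y0:y1,x0:x1]=m[y0:y1,x0:x1]; return o
hsv=cv2.cvtColor(p,cv2.COLOR_BGR2HSV)
def rep(name,m):
    q=P[m]; 
    if len(q): (c,s,a)=cv2.minAreaRect(q[:,:2].astype(np.float32)); print(name,len(q),q.mean(0),'rect',np.array(c),np.array(s),a,'z',q[:,2].min(),q[:,2].max())
B=(345,400,215,265)
rep('block',box(Z>.075,*B)&(np.arange(640)[None]>368)); rep('knob',box(Z>.075,*B)&(np.arange(640)[None]<=368))
rep('hub',box((Z>.035)&(Z<.055),*B)&(np.arange(640)[None]>368))
M=(225,285,205,265)
print(np.round(Z[222:250:2,238:272:3],3))
rep('seat/drum',box((Z>.122)&(Z<.140),*M)); rep('gear',box((Z>.137)&(Z<.15),240,268,222,250)); rep('pin',box(Z>.155,240,268,222,250))
rep('foot',box((Z>.005)&(Z<.03),220,295,195,285)); rep('funnel rim',box((Z>.138)&(Z<.148),215,262,170,212))
big=cv2.resize(p[200:270,220:405],None,fx=4.3,fy=4.3,interpolation=cv2.INTER_CUBIC); cv2.imwrite("pics/crop.png",big)
E
```

```text
block 128 [ 0.5139 -0.196   0.152 ] rect [ 0.4218 -0.1011] [0.0386 0.3217] 44.58797836303711 z 0.07528633228492734 1.4600886025677557
knob 69 [ 0.5568 -0.1204  0.2317] rect [ 0.4497 -0.0637] [0.0221 0.3307] 62.661746978759766 z 0.07502717372315858 1.4600886025677557
hub 330 [ 0.5261 -0.1997  0.0456] rect [ 0.5268 -0.1995] [0.0821 0.0683] 74.94966125488281 z 0.03524102225273511 0.05474317594571758
[[0.117 0.123 0.12  0.124 0.132 0.129 0.134 0.117 0.12  0.125 0.113 0.119]
 [0.118 0.121 0.119 0.13  0.129 0.13  0.128 0.131 0.12  0.121 0.12  0.116]
 [0.12  0.123 0.133 0.133 0.13  0.146 0.134 0.124 0.136 0.12  0.121 0.119]
 [0.126 0.126 0.13  0.137 0.131 0.14  0.129 0.133 0.134 0.119 0.122 0.118]
 [0.116 0.132 0.13  0.143 0.171 0.168 0.133 0.148 0.131 0.134 0.123 0.12 ]
 [0.12  0.131 0.138 0.131 0.173 0.173 0.138 0.146 0.133 0.129 0.122 0.12 ]
 [0.121 0.132 1.46  0.143 0.168 0.166 0.132 0.134 0.136 0.136 0.124 0.117]
 [0.118 0.133 0.143 0.147 0.143 0.144 0.15  0.129 0.132 0.128 0.121 1.46 ]
 [0.124 0.13  0.141 0.134 0.139 0.13  0.142 0.144 0.131 0.128 0.122 0.12 ]
 [0.121 0.124 0.136 0.131
[... 306 characters left out ...]
 0.127 0.125 0.12  0.121 0.125 0.12  0.117]]
seat/drum 693 [0.5497 0.1699 0.1294] rect [0.5648 0.1699] [0.1555 0.1077] 11.502373695373535 z 0.12200000544445919 0.13988395099706485
gear 118 [0.5441 0.1682 0.1426] rect [0.5472 0.1682] [0.0493 0.0627] 19.58808708190918 z 0.1370116833621207 0.14980574462717214
pin 41 [0.5326 0.1591 0.232 ] rect [0.4274 0.0842] [0.3062 0.0164] 35.30083084106445 z 0.1563914144140262 1.4600886025677557
foot 1350 [0.5359 0.1585 0.0132] rect [0.5548 0.171 ] [0.2767 0.2284] 0.4845238924026489 z 0.005001286771427006 0.029975655119199186
funnel rim 193 [0.659  0.2124 0.1425] rect [0.6559 0.2099] [0.0899 0.0886] 76.88459777832031 z 0.13806129782169557 0.14798926428176656
```

View pics/crop.png

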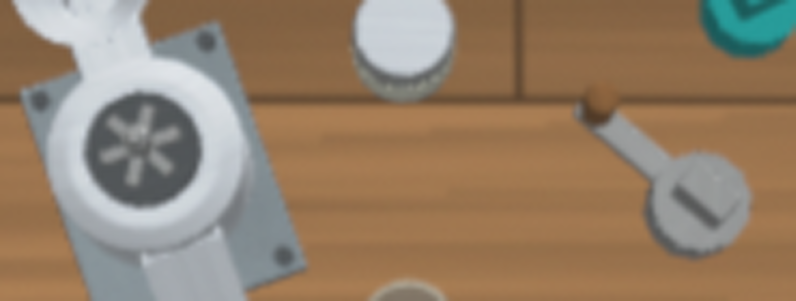

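The crop shows the gear's six teeth on the dark seat, centred near crop (143,149). The crank's grip block is at about (708,195) and its knob at about (600,100). I'll fit these with masks and rays.

```bash
cat >> look.py <<'E'
def ray(n,uv,z):
    c=vision.get_calibration(n); K=np.array(c["camera_matrix"]); Rm=cv2.Rodrigues(np.array(c["rvec"],float))[0]; t=np.array(c["tvec"],float).reshape(3)
    uv=np.atleast_2d(np.array(uv,float)); D=np.c_[(uv-K[:2,2])/K[0,0],np.ones(len(uv))]@Rm; o=-Rm.T@t
    return o+D*((z-o[2])/D[:,2])[:,None]
E
python3 - <<'E'
from look import *
np.set_printoptions(precision=4,suppress=True)
p=cv2.imread("pics/top1.png"); hsv=cv2.cvtColor(p,cv2.COLOR_BGR2HSV); g=cv2.cvtColor(p,cv2.COLOR_BGR2GRAY)
def roi(m,x0,x1,y0,y1):
    o=np.zeros(m.shape,np.uint8); o[y0:y1,x0:x1]=m[y0:y1,x0:x1]; return o
def big(m):
    cs,_=cv2.findContours(m,cv2.RETR_EXTERNAL,cv2.CHAIN_APPROX_NONE); return max(cs,key=cv2.contourArea)
# seat: dark disc
m=roi((g<110),232,276,215,256); c=big(m); e=cv2.fitEllipse(cv2.convexHull(c)); print('seat',e, ray("top",[e[0]],.130))
S=ray("top",[e[0]],.130)[0]
# gear teeth: light pixels, 6-fold phase on plane .142
v,u=np.mgrid[215:256,232:276]; q=ray("top",np.c_[u.ravel(),v.ravel()],.142)-S; rr=np.hypot(q[:,0],q[:,1]); th=np.arctan2(q[:,1],q[:,0])
for a,b in((.014,.026),(.017,.025),(.019,.026)):
    k=(rr>a)&(rr<b); w=g[v.ravel()[k],u.ravel()[k]].astype(float); w-=w.mean(); f=(w*np.exp(6j*th[k])).sum(); print('gear deg',np.degrees(np.angle(f))/6, abs(f)/abs(w).sum())
# crank: grey (low sat) mask
m=roi((hsv[...,1]<60)&(g>80),345,402,215,266); c=big(m); print('crank area',cv2.contourArea(c))
pt=c[:,0]; 
# hub: distance transform max
dt=cv2.distanceTransform(m,cv2.DIST_L2,5); i=np.unravel_index(dt.argmax(),dt.shape); print('hub px',i[::-1],dt.max(),ray("top",[i[::-1]],.046))
kn=roi((hsv[...,1]>100)&(g<100),350,370,216,236); M=cv2.moments(big(kn)); kp=(M['m10']/M['m00'],M['m01']/M['m00']); print('knob',kp,cv2.contourArea(big(kn)),ray("top",[kp],.07),ray("top",[kp],.09))
cv2.imwrite("pics/crop2.png",cv2.resize(p[215:265,345:405],None,fx=10,fy=10,interpolation=cv2.INTER_CUBIC))
m2=cv2.resize(m[215:265,345:405]*255,None,fx=10,fy=10,interpolation=cv2.INTER_NEAREST)
# hub rim: fit on depth-filtered top face
d=np.load("top1.npy");P=pts("top",d);Z=P[...,2]
for lo,hi in((.075,.11),):
    k=roi((Z>lo)&(Z<hi)&(hsv[...,1]<60),368,402,215,266)>0; Q=P[k]; print('block',len(Q),np.median(Q,0)); print(cv2.minAreaRect(Q[:,:2].astype(np.float32)))
E
```

```text
seat ((252.9223175048828, 234.4349365234375), (25.25999641418457, 25.656021118164062), 94.11595153808594) [[0.5455 0.167  0.13  ]]
gear deg -10.377759165382027 0.6664498774154523
gear deg -10.221885303168277 0.7047712813216287
gear deg -10.545548852394793 0.705635393302813
crank area 551.0
hub px (np.int64(382), np.int64(247)) 11.984499 [[ 0.524  -0.2057  0.046 ]]
knob (358.54358974358973, 223.98974358974357) 32.5 [[ 0.5885 -0.1348  0.07  ]] [[ 0.5844 -0.1328  0.09  ]]
block 122 [ 0.524  -0.2055  0.088 ]
((0.5252820253372192, -0.20647116005420685), (0.03920871019363403, 0.02501625008881092), 49.69975280761719)
```

View pics/crop2.png

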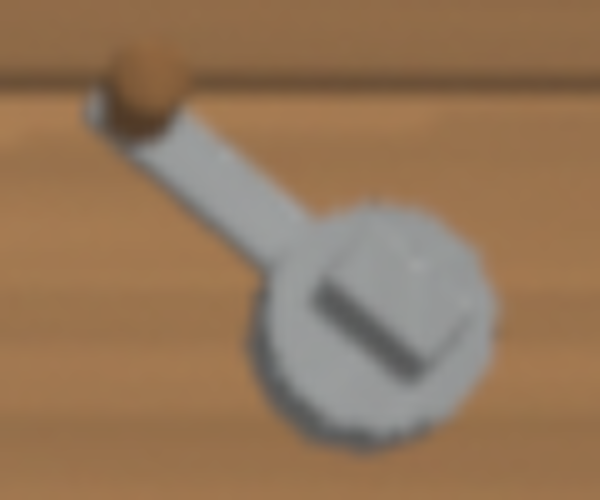

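```bash
cat > go.py <<'E'
# usage: go.py x y z yaw_deg  -> shift/turn in pendant units from the present pose (tool x down, jaw y at yaw)
from look import *
s=r.read_state(); Rc=R.from_quat(s["eef_rot"]); a=[float(x) for x in sys.argv[1:]]
y=np.radians(a[3]); yt=np.array([np.cos(y),np.sin(y),0]); xt=np.array([0,0,-1.]); Rt=R.from_matrix(np.c_[xt,yt,np.cross(xt,yt)])
sh=Rc.inv().apply(np.array(a[:3])-s["ee_pos"]); ro=(Rc.inv()*Rt).as_rotvec()
m=Rc.as_matrix()
print("t",s["time"],"pos",s["ee_pos"].round(4),"yaw",np.degrees(np.arctan2(m[1,1],m[0,1])).round(2),"F",s["ft_force"].round(1),"T",s["torque"].round(2),"w",round(s["width"],4),"j7",s["joint_positions"][6].round(2))
print("units",(sh/.25).round(3),(ro/1.5).round(3),"m",np.linalg.norm(sh).round(3))
E
python3 -m pendant '-0.27 -0.6 0.87 0.4 0 0;-0.27 -0.6 0.87 0.4 0 0;-0.27 -0.6 0.87 0.4 0 0;-0.27 -0.6 0.87 0.4 0 0;-0.27 -0.6 0.87 0.4 0 0;-0.27 -0.6 0.87 0.4 0 0;-0.27 -0.6 0.87 0.4 0 0' 1; python3 go.py .525 -.206 .2 -40.5;python3 go.py .53 .05 .25 0
```

```text
time: 0.8
ee_pos: [0.3729, 0.3656, 0.2912]
eef_rot: [0.328, 0.626, -0.327, 0.627]
ft_force: [0.2, 0.5, 0.7]
width: 0.0871
t 0.8 pos [0.3729 0.3656 0.2912] yaw 34.76 F [0.2 0.5 0.7] T [-0.03 -0.02 -0.02] w 0.0871 j7 -0.25
units [ 0.364 -0.805  2.225] [ 0.876 -0.001 -0.001] m 0.598
t 0.8 pos [0.3729 0.3656 0.2912] yaw 34.76 F [0.2 0.5 0.7] T [-0.03 -0.02 -0.02] w 0.0871 j7 -0.25
units [ 0.165 -0.204  1.395] [ 0.404 -0.    -0.001] m 0.355
```

```bash
python3 -m pendant '0 -0.15 1 0.4 0 0;0 -0.15 1 0.4 0 0;0 -0.15 1 0.4 0 0;0 -0.15 1 0.4 0 0;0 -0.15 1 0.4 0 0;0 -0.15 1 0.4 0 0;0 -0.15 1 0.4 0 0'; python3 go.py .525 -.206 .2 -40.5
```

```text
time: 1.5
ee_pos: [0.4832, 0.1426, 0.2896]
eef_rot: [0.497, 0.503, -0.497, 0.503]
ft_force: [-0.0, 0.5, 0.3]
width: 0.0869
t 1.5 pos [0.4832 0.1426 0.2896] yaw 0.68 F [-0.   0.5  0.3] T [-0.01  0.02  0.03] w 0.0869 j7 -0.36
units [0.358 0.151 1.396] [0.479 0.    0.   ] m 0.362
```

```bash
python3 -m pendant '0.2 0.1 1 0.48 0 0;0.2 0.1 1 0.48 0 0;0.2 0.1 1 0.48 0 0;0.2 0.1 1 0.48 0 0;0.2 0.1 1 0.48 0 0;0.2 0.1 1 0.48 0 0;0.2 0.1 1 0.48 0 0'; python3 go.py .525 -.206 .14 -40.5
```

```text
time: 2.2
ee_pos: [0.5115, -0.1062, 0.2393]
eef_rot: [-0.642, -0.296, 0.643, -0.296]
ft_force: [-0.9, 1.0, 0.1]
width: 0.0872
t 2.2 pos [ 0.5115 -0.1062  0.2393] yaw -40.48 F [-0.9  1.   0.1] T [-0.05  0.06  0.06] w 0.0872 j7 -0.53
units [0.397 0.301 0.268] [0.    0.001 0.001] m 0.141
```

```bash
python3 -m pendant '0.4 0.3 0.27 0 0 0;0.4 0.3 0.27 0 0 0;0.4 0.3 0.27 0 0 0;0.4 0.3 0.27 0 0 0;0.55 0.3 0.27 0 0 0;0.65 0.3 0.27 0 0 0;0.74 0.3 0.27 0 0 0;0.74 0.3 0.27 0 0 0'; python3 go.py .525 -.206 .053 -40.5
```

```text
time: 3.0
ee_pos: [0.5242, -0.2026, 0.0526]
eef_rot: [-0.64, -0.299, 0.642, -0.296]
ft_force: [-0.6, 1.2, 0.3]
width: 0.0867
t 3.0 pos [ 0.5242 -0.2026  0.0526] yaw -40.21 F [-0.6  1.2  0.3] T [-0.07  0.16  0.  ] w 0.0867 j7 -0.17
units [-0.002  0.011  0.008] [0.003 0.001 0.003] m 0.004
```

```bash
python3 -m pendant '0 0.01 0.01 0 0 0;0 0.01 0.01 0 0 0;0 0.01 0.01 0 0 0;0 0.01 0.01 0 0 0;0 0.01 0.01 0 0 0;0 0.01 0.01 0 0 0;0 0.01 0.01 0 0 0;0 0.01 0.01 0 0 0' -1 50; python3 go.py .525 -.206 .253 -40.5; python3 - <<'E'
from look import *
p,d=grab("scene"); cv2.imwrite("pics/s2.png",cv2.resize(p[120:320,150:450],None,fx=2.6,fy=2.6))
E
```

```text
time: 3.8
ee_pos: [0.5249, -0.2105, 0.055]
eef_rot: [0.642, 0.296, -0.642, 0.296]
ft_force: [-0.5, -0.1, 0.2]
width: 0.0311
t 3.8 pos [ 0.5249 -0.2105  0.055 ] yaw -40.51 F [-0.5 -0.1  0.2] T [-0.05  0.12  0.  ] w 0.0311 j7 -0.16
units [-0.792 -0.011 -0.014] [-0. -0.  0.] m 0.198
```

View pics/s2.png

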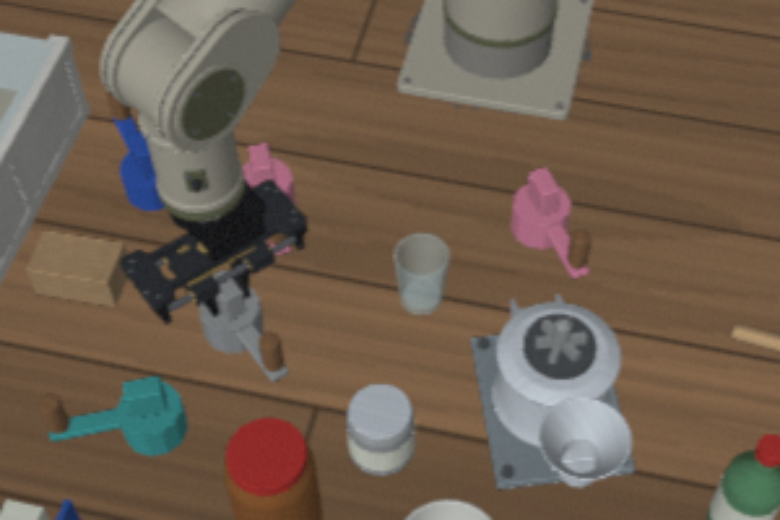

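The gripper straddles the steel block (crop about (228,300)) with the fingers still closing. I'll nudge it onto the block's centre and finish the grip.

```bash
python3 -m pendant '0 -0.011 -0.014 0 0 0;0 -0.011 -0.014 0 0 0;0 -0.011 -0.014 0 0 0;0 -0.011 -0.014 0 0 0;0 -0.011 -0.014 0 0 0' -1 50; python3 go.py .525 -.206 .255 -40.5
```

```text
time: 4.35
ee_pos: [0.5252, -0.2062, 0.055]
eef_rot: [0.642, 0.296, -0.642, 0.296]
ft_force: [1.2, -2.0, -1.1]
width: 0.0238
t 4.35 pos [ 0.5252 -0.2062  0.055 ] yaw -40.51 F [ 1.2 -2.  -1.1] T [-0.63 -0.04 -0.03] w 0.0238 j7 -0.17
units [-0.8   -0.001 -0.   ] [-0. -0. -0.] m 0.2
```

```bash
python3 -m pendant '-0.1 0 0 0 0 0;-0.3 0 0 0 0 0;-0.8 0 0 0 0 0;-0.8 0 0 0 0 0;-0.8 0 0 0 0 0;-0.8 0 0 0 0 0;-0.8 0 0 0 0 0;-0.8 0 0 0 0 0'; python3 go.py .5455 .0 .258 -10;python3 go.py .5455 .167 .258 19.7
```

```text
time: 5.15
ee_pos: [0.524, -0.2053, 0.2524]
eef_rot: [-0.641, -0.297, 0.643, -0.295]
ft_force: [-0.4, -0.8, -6.3]
width: 0.0233
t 5.15 pos [ 0.524  -0.2053  0.2524] yaw -40.49 F [-0.4 -0.8 -6.3] T [-0.18  0.1   0.01] w 0.0233 j7 -0.29
units [-0.022 -0.468 -0.68 ] [-0.355  0.001  0.003] m 0.206
t 5.15 pos [ 0.524  -0.2053  0.2524] yaw -40.49 F [-0.4 -0.8 -6.3] T [-0.18  0.1   0.01] w 0.0233 j7 -0.29
units [-0.021 -0.901 -1.188] [-0.7   -0.     0.003] m 0.373
```

```bash
python3 -m pendant '-0.02 -0.48 -0.7 -0.35 0 0;-0.02 -0.48 -0.7 -0.35 0 0;-0.02 -0.48 -0.7 -0.35 0 0;-0.02 -0.48 -0.7 -0.35 0 0;-0.02 -0.48 -0.7 -0.35 0 0;-0.02 -0.48 -0.7 -0.35 0 0;-0.02 -0.48 -0.7 -0.35 0 0;-0.02 -0.48 -0.7 -0.35 0 0'; python3 go.py .5455 .167 .258 19.7
```

```text
time: 5.95
ee_pos: [0.5471, 0.0032, 0.2592]
eef_rot: [-0.543, -0.452, 0.545, -0.452]
ft_force: [0.2, -0.2, -6.7]
width: 0.0237
t 5.95 pos [0.5471 0.0032 0.2592] yaw -10.58 F [ 0.2 -0.2 -6.7] T [-0.16  0.05 -0.06] w 0.0237 j7 -0.21
units [ 0.004 -0.127 -0.643] [-0.352  0.     0.001] m 0.164
```

```bash
python3 -m pendant '0 -0.13 -0.64 -0.353 0 0;0 -0.13 -0.64 -0.353 0 0;0 -0.13 -0.64 -0.353 0 0;0 -0.13 -0.64 -0.353 0 0;0 -0.13 -0.64 -0.353 0 0;0 -0.13 -0.64 -0.353 0 0;0 -0.13 -0.64 -0.353 0 0;0 -0.13 -0.64 -0.353 0 0'; python3 - <<'E'
from look import *
p,d=grab("scene"); cv2.imwrite("pics/s3.png",cv2.resize(p[140:320,270:470],None,fx=3.3,fy=3.3,interpolation=cv2.INTER_CUBIC))
E
python3 go.py .5455 .167 .258 19.7
```

```text
time: 6.75
ee_pos: [0.5449, 0.1665, 0.2601]
eef_rot: [0.407, 0.578, -0.407, 0.578]
ft_force: [0.2, -0.1, -5.4]
width: 0.0234
t 6.8 pos [0.5448 0.1668 0.2601] yaw 19.75 F [-0.1  0.2 -6.3] T [-0.09 -0.12  0.03] w 0.0239 j7 0.03
units [0.009 0.003 0.   ] [ 0.001  0.    -0.   ] m 0.002
```

View pics/s3.png

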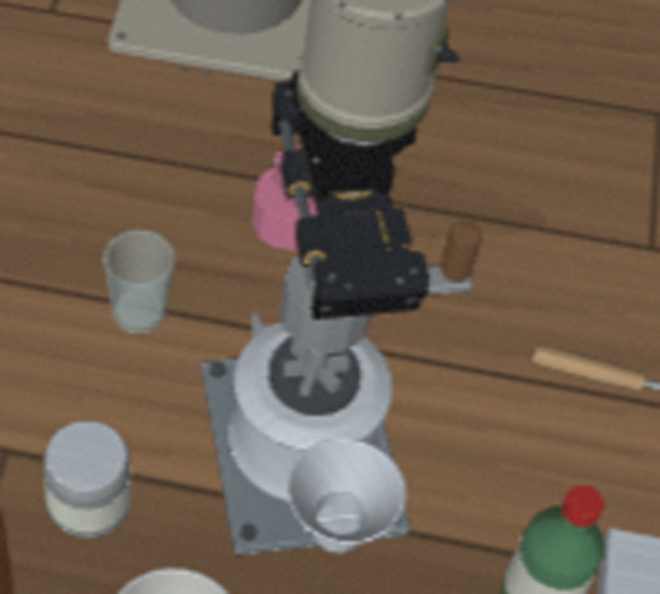

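The scene crop shows the hub hanging just above the spindle (hub bottom about (325,330), gear about (318,372)) with the arm pointing left of the robot. I'll lower it and check forces.

```bash
python3 -m pendant '0.05 0.003 0 0 0 0;0.09 0.003 0 0 0 0;0.11 0.003 0 0 0 0;0.13 0.003 0 0 0 0;0.15 0.003 0 0 0 0;0.16 0.003 0 0 0 0;0.16 0.003 0 0 0 0;0.16 0.003 0 0 0 0'; python3 go.py .5455 .167 .20 19.7
```

```text
time: 7.6
ee_pos: [0.5454, 0.1685, 0.2203]
eef_rot: [0.406, 0.579, -0.406, 0.579]
ft_force: [0.3, 0.8, -6.5]
width: 0.0235
t 7.6 pos [0.5454 0.1685 0.2203] yaw 19.91 F [ 0.3  0.8 -6.5] T [-0.19  0.04 -0.02] w 0.0235 j7 0.04
units [ 0.081 -0.002  0.006] [ 0.002 -0.    -0.   ] m 0.02
```

```bash
python3 -m pendant '0.02 0 0.006 0 0 0;0.04 0 0.006 0 0 0;0.06 0 0.006 0 0 0;0.06 0 0.006 0 0 0;0.06 0 0.006 0 0 0'; python3 go.py .5455 .167 .197 19.7
```

```text
time: 8.1
ee_pos: [0.5457, 0.167, 0.2049]
eef_rot: [0.406, 0.579, -0.406, 0.579]
ft_force: [0.1, 0.5, -6.2]
width: 0.0234
t 8.1 pos [0.5457 0.167  0.2049] yaw 19.91 F [ 0.1  0.5 -6.2] T [-0.08 -0.02 -0.04] w 0.0234 j7 0.04
units [ 0.032 -0.001 -0.   ] [ 0.002 -0.     0.   ] m 0.008
```

```bash
python3 -m pendant '0.02 0 0 0.002 0 0;0.03 0 0 0.002 0 0;0.04 0 0 0.002 0 0;0.044 0 0 0.002 0 0;0.044 0 0 0.002 0 0'; python3 go.py .5455 .167 .185 19.7
```

```text
time: 8.6
ee_pos: [0.5457, 0.167, 0.1939]
eef_rot: [0.407, 0.578, -0.407, 0.578]
ft_force: [-0.1, -0.4, -6.9]
width: 0.0234
t 8.6 pos [0.5457 0.167  0.1939] yaw 19.74 F [-0.1 -0.4 -6.9] T [-0.1   0.02 -0.01] w 0.0234 j7 0.04
units [ 0.036 -0.001 -0.   ] [ 0. -0.  0.] m 0.009
```

```bash
python3 -m pendant '0.01 0 0 0 0 0;0.02 0 0 0 0 0;0.028 0 0 0 0 0;0.032 0 0 0 0 0;0.032 0 0 0 0 0'; python3 go.py .5455 .167 .185 19.7;  python3 -m pendant '0.004 0 0 0 0 0;0.004 0 0 0 0 0'; python3 go.py .5455 .167 .185 19.7
```

```text
time: 9.1
ee_pos: [0.5457, 0.167, 0.1859]
eef_rot: [0.407, 0.578, -0.407, 0.578]
ft_force: [0.2, 0.5, -6.3]
width: 0.0236
t 9.1 pos [0.5457 0.167  0.1859] yaw 19.74 F [ 0.2  0.5 -6.3] T [-0.17 -0.04 -0.06] w 0.0236 j7 0.05
units [ 0.003 -0.001 -0.   ] [0. 0. 0.] m 0.001
time: 9.3
ee_pos: [0.5459, 0.167, 0.1854]
eef_rot: [0.407, 0.578, -0.407, 0.578]
ft_force: [-0.6, -0.5, -3.9]
width: 0.0236
t 9.3 pos [0.5459 0.167  0.1854] yaw 19.73 F [-0.6 -0.5 -3.9] T [-0.31  0.25  0.03] w 0.0236 j7 0.05
units [ 0.002 -0.001 -0.001] [ 0. -0. -0.] m 0.001
```

```bash
python3 -m pendant '0 0 0 0 0 0;0 0 0 0 0 0;0 0 0 0 0 0;0 0 0 0 0 0' -0.2; python3 -m pendant '0 0 0 0 0 0;0 0 0 0 0 0;0 0 0 0 0 0;0 0 0 0 0 0;0 0 0 0 0 0' -1 60; python3 go.py .5455 .167 .185 -30
```

```text
time: 9.7
ee_pos: [0.546, 0.1672, 0.1854]
eef_rot: [0.407, 0.578, -0.407, 0.578]
ft_force: [-0.1, 0.2, -0.2]
width: 0.0342
time: 10.2
ee_pos: [0.5459, 0.1671, 0.1851]
eef_rot: [0.407, 0.578, -0.407, 0.578]
ft_force: [1.2, 0.8, -0.5]
width: 0.0239
t 10.2 pos [0.5459 0.1671 0.1851] yaw 19.74 F [ 1.2  0.8 -0.5] T [ 0.03 -0.3  -0.02] w 0.0239 j7 0.05
units [ 0.    -0.002 -0.   ] [ 0.579 -0.    -0.   ] m 0.0
```

```bash
python3 -m pendant '0 0 0 0.04 0 0;0 0 0 0.08 0 0;0 0 0 0.13 0 0;0 0 0 0.19 0 0;0 0 0 0.25 0 0;0 0 0 0.31 0 0;0 0 0 0.37 0 0;0 0 0 0.37 0 0'; python3 go.py .5459 .167 .185 -30
```

```text
time: 11.0
ee_pos: [0.5463, 0.1666, 0.1852]
eef_rot: [0.55, 0.444, -0.55, 0.445]
ft_force: [4.3, -1.8, -1.1]
width: 0.0235
t 11.0 pos [0.5463 0.1666 0.1852] yaw -12.15 F [ 4.3 -1.8 -1.1] T [-0.38 -0.82  0.18] w 0.0235 j7 -0.5
units [ 0.001 -0.002 -0.001] [ 0.208  0.    -0.001] m 0.001
```

```bash
python3 -m pendant '0 -0.001 0 0.05 0 0;0 -0.001 0 0.11 0 0;0 -0.001 0 0.17 0 0;0 -0.001 0 0.23 0 0;0 -0.001 0 0.29 0 0;0 -0.001 0 0.35 0 0;0 -0.001 0 0.41 0 0;0 -0.001 0 0.47 0 0'; python3 go.py .5459 .167 .185 -95;python3 -m pendant '0 0 0 0.06 0 0;0 0 0 0.12 0 0;0 0 0 0.18 0 0;0 0 0 0.24 0 0;0 0 0 0.3 0 0;0 0 0 0.36 0 0;0 0 0 0.42 0 0;0 0 0 0.48 0 0'; python3 go.py .5459 .167 .185 -95
```

```text
time: 11.8
ee_pos: [0.5463, 0.1665, 0.1852]
eef_rot: [0.67, 0.227, -0.669, 0.228]
ft_force: [4.9, -1.7, -2.8]
width: 0.0234
t 11.8 pos [0.5463 0.1665 0.1852] yaw -52.5 F [ 4.9 -1.7 -2.8] T [-0.57 -1.16  0.48] w 0.0234 j7 -1.18
units [ 0.001 -0.003  0.   ] [ 0.495 -0.001 -0.001] m 0.001
time: 12.6
ee_pos: [0.5464, 0.1664, 0.1852]
eef_rot: [0.707, -0.023, -0.706, -0.023]
ft_force: [5.3, -1.9, -1.6]
width: 0.0238
t 12.6 pos [0.5464 0.1664 0.1852] yaw -93.76 F [ 5.3 -1.9 -1.6] T [-0.57 -1.14  0.46] w 0.0238 j7 -1.87
units [ 0.001 -0.002  0.002] [ 0.014 -0.001 -0.   ] m 0.001
```

```bash
python3 -m pendant '0 0 0 0 0 0;0 0 0 0 0 0;0 0 0 0 0 0;0 0 0 0 0 0;0 0 0 0 0 0;0 0 0 0 0 0' 0.1; python3 -m pendant '-0.05 0 0 0 0 0;-0.1 0 0 0 0 0;-0.2 0 0 0 0 0;-0.3 0 0 0 0 0;-0.45 0 0 0 0 0;-0.6 0 0 0 0 0;-0.6 0 0 0 0 0;-0.6 0 0 0 0 0'; python3 go.py .40 -.05 .335 -95
```

```text
time: 13.2
ee_pos: [0.5455, 0.1671, 0.185]
eef_rot: [-0.707, 0.023, 0.707, 0.023]
ft_force: [0.1, -0.3, 0.4]
width: 0.0476
time: 14.0
ee_pos: [0.5459, 0.1671, 0.3366]
eef_rot: [0.708, -0.022, -0.706, -0.023]
ft_force: [0.8, -0.7, -0.7]
width: 0.0477
t 14.0 pos [0.5459 0.1671 0.3366] yaw -93.71 F [ 0.8 -0.7 -0.7] T [ 0.    0.21 -0.02] w 0.0477 j7 -1.91
units [0.004 0.904 0.526] [ 0.015 -0.001  0.001] m 0.262
```

Now I clear the view and check.

```bash
python3 -m pendant '0 0.9 0.5 0 0 0;0 0.9 0.5 0 0 0;0 0.9 0.5 0 0 0;0 0.9 0.5 0 0 0;0 0.9 0.5 0 0 0;0 0.9 0.5 0 0 0;0 0.9 0.5 0 0 0;0 0.9 0.5 0 0 0'; python3 - <<'E'
from look import *
np.set_printoptions(precision=4,suppress=True)
p,d=grab("top"); q,_=grab("scene")
cv2.imwrite("pics/end.png",np.hstack([cv2.resize(p[150:310,170:340],(400,376)),cv2.resize(q[170:320,290:450],(400,376))]))
P=pts("top",d);Z=P[...,2]; g=cv2.cvtColor(p,cv2.COLOR_BGR2GRAY)
v,u=np.mgrid[0:480,0:640]; rr=np.hypot(P[...,0]-.5455,P[...,1]-.167)
k=(Z>.15)&(Z<.24)
t=k&(Z>.205)&(rr<.03); h=k&(Z<.19)&(rr>.018)&(rr<.031); 
a=k&(rr>.04)&(rr<.12)&(Z<.23)
print('block top z',np.median(P[t],0),'hub top z',np.median(Z[h]),'expect .218,.176'); 
for s in range(0,360,90):
    th=np.degrees(np.arctan2(P[...,1]-.167,P[...,0]-.5455))%360; w=h&(th>=s)&(th<s+90); print(s,w.sum(),np.median(Z[w]))
w=a&(rr>.075)&(Z>.2); m=np.median(P[w],0); print('knob',m,w.sum(),'deg',np.degrees(np.arctan2(m[1]-.167,m[0]-.5455)))
E
```

```text
time: 14.8
ee_pos: [0.4063, -0.0483, 0.3347]
eef_rot: [-0.707, 0.022, 0.707, 0.022]
ft_force: [0.2, 0.0, -0.3]
width: 0.0479
block top z [0.5437 0.1669 0.2185] hub top z 0.17742761359409728 expect .218,.176
0 30 0.17742283797472574
90 59 0.17745261297336906
180 69 0.1778626823330712
270 55 0.1762989112104732
knob [0.6382 0.1619 0.2243] 79 deg -3.1436495705897998
```

View pics/end.png

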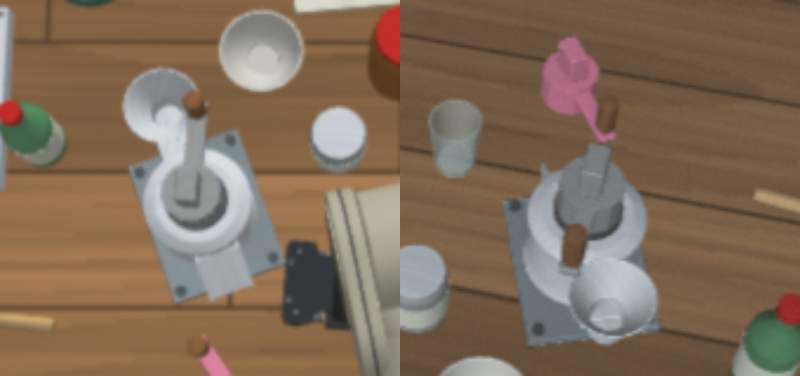

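The final views show the crank flat on the seat (left view, hub about (190,195), knob at (195,105)) with the bystanders nearby in place and the arm clear. I'm handing it in.

```bash
python3 -c "
from bench import close_job
print(close_job())"
```

```text
the job is handed in; nothing more can be done
None
```

The crank is fitted fully home on the mill and I turned it about 113° clockwise (seen from above), so it drives. The job was handed in at about 15 s of robot time, with the robot touching nothing.

- **Fitting:** I read the gear's angle from the top camera (about -10°) and lined the crank up to it before lowering. The teeth went in on the first descent with no contact force, and the hub came to rest on the seat under only a few newtons. I then let go so the crank could settle, and gripped it again.
- **Turning:** The mill resisted with about 0.46–0.48 N m, which matches its stated stiffness. I did not measure the drive joint directly. The final camera view put the crank's arm at -3°, against about 110° when it was fitted.
- **Last checks:** The block top measured 218.5 mm above the counter (218 expected when home). The hub top measured 176–178 mm all round (176 expected), so it sits flat within the depth noise.
- **Bystanders:** Those visible in the last pictures (tumbler, milk can, bowl, jar, sauce, spoon) look unmoved. I did not measure them, and the carton was outside those crops.

No check failed or disagreed.

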